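Burnish the gilded seam of an arched back plate

ROBOT

A 6-joint arm with a two-finger parallel gripper is mounted at the origin on the work surface. World frame = base frame: x ahead of the robot, y to its left, z up, the work surface at z = 0. Lengths are in mm, angles in rad, forces in N, time in s.
With the tool pointing down it reaches from about 375 to 975 mm from the base axis. Payload 3.8 kg.
Tool frame: the origin (TCP) lies midway between the tips of the shut fingers; the grasp point (between the pads) lies 19 mm behind it; z points along the fingers, y is the line along which they close (so a half turn about z gives the same grasp; the last joint's range is limited). The gripper opens to 88 mm and grips with 3 to 60 N. Pads are 18 mm wide; open, the fingers measure 123 mm over their backs; the gripper's body (75 mm by 187 mm) begins 45 mm behind the grasp point.
Start: joints at [1.209, 0.264, 1.604, -0, 1.274, -0.037], TCP at [215.403, 639.703, 238.706] pointing down, gripper open.
Joint ranges: [-2.63, 2.63], [-0.94, 2.18], [0.31, 2.57], [-1.31, 4.45], [0, 2.66], [-2.55, 2.55]. Speed limits (rad/s): [2.57, 2.57, 3.14, 3.14, 3.14, 3.14].

INTERFACE

Orientations are given as a 3x3 rotation matrix whose columns are the frame's x, y, z axes.
In Python, from cell import manip, vision gives the robot as it stands.
- The arm moves only by the tool servo_tool, never from a script. Its argument "targets" is one flat list of numbers, 7 for each row, row after row: the turn, a rotation vector about the tool's x, y, z in degrees, then the shift along the tool's x, y, z in m, then the opening, from 0 (shut) to 1 (fully open). A call has 1 to 20 rows; each row shifts and turns the commanded pose from where the row before left it, along the tool's axes as they then stand; what a row does not reach is not made up. A row lasts 1/10 s, in which the tool goes at most 50 mm and 8.59 degrees, less where a joint would pass 70% of its speed; a pose out of reach is approached as far as the arm can. A call is refused whole if a number of a shift passes 0.05 or a number of a turn 8.59, either way. A call with a gripper value outside its range is refused whole. The fingers move at their own pace and stop on an object; "force" is the grip in N (left out, the last holds). Time passes only in rows, so rows that do not move let the fingers close. It gives the time, the measured TCP pose, the force, the opening and the grip force at its end, in the units of the state.
- manip.sense(): the state, without advancing time (a new reading comes with each control period).
- vision.read_camera(name): name is "scene" or "side" or "wrist"; returns a dict with "frame" (400x640x3 uint8, blue, green, red), "z_map" (400x640 float32, mm along the optical axis (not along the pixel's ray), 0 where there is no reading), "fx", "fy", "cx", "cy" (pixels), "k1" (the pictures are not rectified: a ray, as slopes to the right and down, at radius r is drawn at 1 + k1 r^2 times it, then the intrinsics apply), "eye" and "orientation" of the camera in the world. Camera axes: x right, y up, looking along -z (the intrinsics and any distortion apply to the point x, -y, -z); pixel columns grow to the right and rows downward; lengths in mm; the calibration is good to about 2 mm. A picture is of the moment at which its call begins.
- manip.job_done(): hands the job in; it is judged then, once.
The state is a dict: "time": time; "joint_positions": joint angles; "joint_velocities": joint speeds; "effort": joint torques, N m; "tcp_pos": TCP position; "ee_rot": TCP orientation; "force": force on the tool from outside, world axes, zero at the start; "wrist_torque": the same for the moment, N m; "finger_gap": opening from 0.0 (shut) to 1.0 (fully open); "finger_force": force on a finger pad.
Only numpy, scipy, OpenCV 4.12 (cv2) and the standard library are available. Lean on these libraries where they do the work, as an engineer would, in place of code of your own. Each camera call takes 0.05 s, during which the arm holds its last target. There are 200 camera calls.

TASK

Take the burnisher from its cradle and rub down the gold leaf in the seam of the plaster arch: with the tip down in the seam and light pressure, draw it slowly, no faster than about 3 cm a second, along the whole seam from the left foot (left as the robot sees it) over the crown to the right foot. Do not press on the plaster face beside the seam or push the arch about, leave the figures, pot and tumbler where they are, and lay the burnisher back in both notches of its cradle, bent end hanging down.

Things in the scene. Friction and masses are not known exactly. Their poses are not given: they have to be found in the camera images.
- arch: Arched plaster back plate, loose, face up on the work board (board top z = 0.006); 22 mm thick, about 0.8 kg, with a scalloped rim. Origin: underside, at the centre of its half circle; +x to the crown, +y to the left foot (left as the robot sees it), z up. Rim radius 101 mm; a plinth bar across the feet spans x -54 to -34, y +-99 mm. Gold studs stand up to 2.5 mm over the border's face.
- seam_left (a point): Start: on the seam's bed, mid-width, 9 mm from its left end (arch frame x -25, y +65, z 18 mm). The seam is a flat-bedded channel between panel and border, gold leaf on its bed: 12 mm wide, 4 mm deep, bed 18 mm and face 22 mm above the arch's underside. Its centre line: left leg y +65 mm, x -34 to 0; half circle of radius 65 mm about the arch's origin; right leg y -65 mm, x 0 to -34.
- seam_crown (a point): Point on the seam's bed, mid-width, at the crown (arch frame: x +65, y 0, z 18 mm).
- seam_right (a point): Finish: point on the seam's bed, mid-width, 9 mm from its right end (arch frame: x -25, y -65, z 18 mm).
- burnisher: Cranked agate burnisher, 60 g, lying in the cradle: flat-sided wooden handle 13 mm wide (y), 15 mm tall (z), from x -66 to +48 mm; brass ferrule, steel shank bent down to a brown agate tip. Origin: on the handle's axis, within 4 mm of over the cradle's origin; grip here, fingers closing along y. +x to the bent end, z up. The tip's end is 90 mm ahead of the origin and 45 mm below the axis.
- tip (a point): Centre of the burnisher's ball-ended tip, radius 3 mm (burnisher frame: x +90, y 0, z -42 mm); 3 mm above a level surface that it touches.
- cradle: Wooden tool cradle fixed to the board: base 112 x 56 x 10 mm; two uprights 10 mm thick, 50 wide, 68.5 high at x -45 and +37 mm, each with an open-topped notch 19 mm wide, 14 deep (floor 54.5 mm up). Origin: underside, under the notches' centre line; +x along it. The burnisher lies with its origin over this one, handle axis 62 mm above the underside, bent end to +x beyond the base.
- figure_a: Moulded seated figure with a feather crest, 135 mm tall, foot 56 mm across, origin at the middle of its underside. Not part of the job.
- figure_b: A second figure, the same as figure_a. Not part of the job.
- pot: Small closed glass colour pot, 40 mm across and 48 mm tall, origin at the middle of its underside. Not part of the job.
- tumbler: Steel tumbler with brushes, 72 mm across and 95 mm tall (brushes up to 170 mm), origin at the middle of its underside. Not part of the job.
Mind the look-alikes: they are no part of the job. There is more than one size of the burnisher; the one meant has the size given above.

How it is judged (in metres and radians):
On the way, in this order (a step that is already met when the one before it is completed fails the run):
1. the tip rubs on the bed of the seam in the left leg, by its foot (x of tip in the frame of arch between -0.031 and -0.019 m and y of tip in the frame of arch between 0.059 and 0.071 m and z of tip in the frame of arch below 0.023 m and contact force between burnisher and arch above 0.3 N), for 0.08 s.
2. the tip rubs on the bed of the seam 0 degrees round the half circle from its left end (x of tip in the frame of arch between -0.006 and 0.006 m and y of tip in the frame of arch between 0.059 and 0.071 m and z of tip in the frame of arch below 0.023 m and contact force between burnisher and arch above 0.3 N), for 0.08 s.
3. the tip rubs on the bed of the seam 26 degrees round the half circle from its left end (x of tip in the frame of arch between 0.0222 and 0.0342 m and y of tip in the frame of arch between 0.0526 and 0.0646 m and z of tip in the frame of arch below 0.023 m and contact force between burnisher and arch above 0.3 N), for 0.08 s.
4. the tip rubs on the bed of the seam 51 degrees round the half circle from its left end (x of tip in the frame of arch between 0.0448 and 0.0568 m and y of tip in the frame of arch between 0.0345 and 0.0465 m and z of tip in the frame of arch below 0.023 m and contact force between burnisher and arch above 0.3 N), for 0.08 s.
5. the tip rubs on the bed of the seam 77 degrees round the half circle from its left end (x of tip in the frame of arch between 0.0574 and 0.0694 m and y of tip in the frame of arch between 0.0085 and 0.0205 m and z of tip in the frame of arch below 0.023 m and contact force between burnisher and arch above 0.3 N), for 0.08 s.
6. the tip rubs on the bed of the seam 103 degrees round the half circle from its left end (x of tip in the frame of arch between 0.0574 and 0.0694 m and y of tip in the frame of arch between -0.0205 and -0.0085 m and z of tip in the frame of arch below 0.023 m and contact force between burnisher and arch above 0.3 N), for 0.08 s.
7. the tip rubs on the bed of the seam 129 degrees round the half circle from its left end (x of tip in the frame of arch between 0.0448 and 0.0568 m and y of tip in the frame of arch between -0.0465 and -0.0345 m and z of tip in the frame of arch below 0.023 m and contact force between burnisher and arch above 0.3 N), for 0.08 s.
8. the tip rubs on the bed of the seam 154 degrees round the half circle from its left end (x of tip in the frame of arch between 0.0222 and 0.0342 m and y of tip in the frame of arch between -0.0646 and -0.0526 m and z of tip in the frame of arch below 0.023 m and contact force between burnisher and arch above 0.3 N), for 0.08 s.
9. the tip rubs on the bed of the seam 180 degrees round the half circle from its left end (x of tip in the frame of arch between -0.006 and 0.006 m and y of tip in the frame of arch between -0.071 and -0.059 m and z of tip in the frame of arch below 0.023 m and contact force between burnisher and arch above 0.3 N), for 0.08 s.
10. the tip rubs on the bed of the seam in the right leg, by its foot (x of tip in the frame of arch between -0.031 and -0.019 m and y of tip in the frame of arch between -0.071 and -0.059 m and z of tip in the frame of arch below 0.023 m and contact force between burnisher and arch above 0.3 N), for 0.08 s.
At the end, for the whole second after the job is handed in: The burnisher lies at rest in both notches of the cradle: its origin within 15 mm along and 6 mm across of the cradle's, 58 to 66 mm above the cradle's underside, its z axis within 0.12 rad of upright (bent end down; either end may point forward). The arch lies flat, within 10 mm of where it was (x of burnisher in the frame of cradle between -0.015 and 0.015 m and y of burnisher in the frame of cradle between -0.006 and 0.006 m and z of burnisher in the frame of cradle between 0.058 and 0.066 m and angle between burnisher's own z axis and vertical below 0.12 rad and linear speed of burnisher below 0.02 m/s and distance of arch from where it was at the start of the episode below 0.01 m and angle between arch's own z axis and vertical below 0.05 rad); the robot touches nothing.
It fails at once if the burnisher presses on the arch with more than 15 N (contact force between burnisher and arch above 15 N).
It fails at once if the burnisher presses on the arch with more than 4 N while its tip is not down in the seam (contact force between burnisher and arch above 4 N and z of tip in the frame of arch above 0.023 m).
It fails at once if the burnisher rubs on the arch faster than 80 mm/s (contact force between burnisher and arch above 0.5 N and linear speed of burnisher above 0.08 m/s).
It fails at once if the arch is pushed more than 10 mm from its place (distance of arch from where it was at the start of the episode above 0.01 m).
It fails at once if a figure, the pot or the tumbler is moved more than 15 mm or tipped (distance of any of figure_a, figure_b, pot, tumbler from where it was at the start of the episode above 0.015 m or angle between any of figure_a, figure_b, pot, tumbler's own z axis and vertical above 0.3 rad).
It also fails if it takes over 72 s, if anything falls off the work surface, if the arm or the gripper's body presses on something with over 40 N, if the wrist force passes 120 N, or if a joint passes its speed limit or range.

## Working session

There is one attempt and no reset: what is moved stays moved. The work goes in short steps, Python scripts to look and compute and a tool call to move; the robot and the scene stay as the last step left them, time stands still between calls to the robot, and variables do not carry over. Pictures are saved under pics/ and viewed, at most 10 in all, crops included, and the job is handed in when it is done.

Besides the shell and the picture viewer there is one more tool, called after ">>>" as name(argument=value, ...), one argument or row to a line, values as JSON. servo_tool: Moves the arm, as the interface text tells. Its arguments: {"type":"object","properties":{"targets":{"type":"array"},"force":{"type":"number"}},"required":["targets"]}

```bash
ls; mkdir -p pics; cat > h.py <<'E'
import numpy as np, cv2
from cell import manip, vision
def save(n):
    c=vision.read_camera(n); np.save(f'pics/{n}.npy',c,allow_pickle=True); return c
def load(n): return np.load(f'pics/{n}.npy',allow_pickle=True).item()
def ray(c,u,v):
    K=np.array([[c['fx'],0,c['cx']],[0,c['fy'],c['cy']],[0,0,1.]])
    p=cv2.undistortPoints(np.array([[[u,v]]],float),K,np.array([c['k1'],0,0,0.]))[0,0]
    d=np.array(c['orientation'])@np.array([p[0],-p[1],-1.])
    return np.array(c['eye'],float),d
def plane(c,u,v,z):
    e,d=ray(c,u,v); return e+d*(z-e[2])/d[2]
def depth(c,u,v):
    e,d=ray(c,u,v); return e+d*c['z_map'][int(v),int(u)]
E
python3 - <<'E'
from h import *
s=manip.sense(); print(s)
for n in ("scene","side","wrist"):
    c=save(n); cv2.imwrite(f'pics/{n}0.png',c['frame']); print(n,c['fx'],c['k1'],c['eye'],np.round(c['orientation'],3).tolist())
a=[cv2.imread(f'pics/{n}0.png') for n in("scene","side")]
E
```

```text
pics
{'time': 0.0, 'joint_positions': array([ 1.20909238e+00,  2.64741473e-01,  1.60532994e+00,  1.92499787e-05,
        1.27369967e+00, -3.69372701e-02]), 'joint_velocities': array([ 0.00055346,  0.00057882,  0.0011088 ,  0.00042473,  0.00203439,
       -0.00045306]), 'effort': array([ 6.37029170e-04, -5.02093792e+01, -3.56885326e+01,  7.28837075e-02,
        2.90888676e-02, -1.60146233e-04]), 'tcp_pos': array([215.1589877 , 639.06076164, 237.41966346]), 'ee_rot': array([[-9.47723360e-01,  3.19092169e-01, -7.88095715e-04],
       [ 3.19093127e-01,  9.47721189e-01, -2.03096807e-03],
       [ 9.88289995e-05, -2.17627181e-03, -9.99997627e-01]]), 'force': array([-0.49682693,  0.6216973 ,  0.80743225]), 'wrist_torque': array([ 0.00548833,  0.00826811, -0.02038009]), 'finger_force': 0.0, 'finger_gap': 1.005898690777281}
scene 405.82691873668915 -0.015479365409274888 [1214.97068473  243.88362359  656.3530797 ] [[-0.356, -0.58, 0.733], [0.934, -0.207, 0.289], [-0.016, 0.788, 0.616]]
side 486.92504427989735 -0.14358109742213102 [-128.24540769 -961.18883324  762.02430952] [[0.839, 0.278, -0.468], [-0.545, 0.435, -0.717], [0.004, 0.856, 0.516]]
wrist 303.0166520124361 0.0031623573546802754 [142.11458312 664.24090067 383.15099291] [[0.319, -0.905, -0.281], [0.948, 0.304, 0.096], [-0.002, -0.297, 0.955]]
```

View pics/scene0.png

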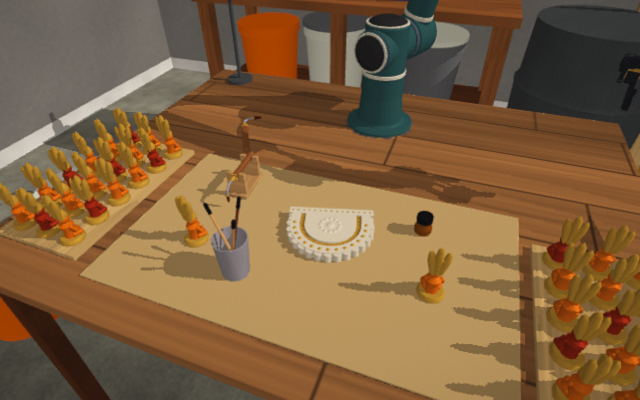

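View pics/side0.png

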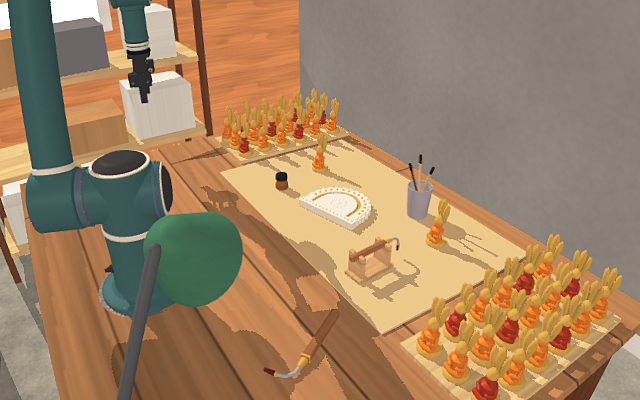

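Scene picture: the arch is at (330,230), and the cradle with its burnisher is at (243,178), bent end at (230,188). The pot is at (425,222), the tumbler at (233,255) and the figures at (193,222) and (433,278).
Burnisher candidates in the side view are the one in the cradle at (372,245) and a second, bigger one lying on the table at (310,345). The cradle one fits the description because it lies in the notches. I'll confirm that in a crop and take coarse positions.

```bash
python3 - <<'E'
from h import *
s=load('scene'); d=load('side')
crop=d['frame'][215:385,250:440]; 
a=cv2.resize(crop,(560,500),interpolation=cv2.INTER_CUBIC); cv2.imwrite('pics/crop1.png',a)
for n,c,pts in(('scene',s,[(330,230),(289,209),(373,210),(329,259),(425,235),(233,275),(197,243),(432,298)]),('side',d,[(345,205),(282,188),(418,215),(434,246),(320,170),(349,272),(359,247),(394,240),(262,371),(335,312)])):
    for p in pts: print(n,p,depth(c,*p).round(0),plane(c,*p,6).round(0))
E
```

```text
scene (330, 230) [584.  29.  27.] [563.  22.   6.]
scene (289, 209) [525. -99.   5.] [526. -98.   6.]
scene (373, 210) [459.  97.   5.] [459.  98.   6.]
scene (329, 259) [658.  53.  17.] [649.  49.   6.]
scene (425, 235) [512. 231.  13.] [505. 231.   6.]
scene (233, 275) [ 775. -110.   28.] [ 759. -123.    6.]
scene (197, 243) [ 714. -239.   17.] [ 705. -247.    6.]
scene (432, 298) [685. 271.  17.] [677. 271.   6.]
side (345, 205) [581.   0.  27.] [601.  28.   6.]
side (282, 188) [485. 202.  16.] [494. 218.   6.]
side (418, 215) [ 728. -148.   22.] [ 747. -130.    6.]
side (434, 246) [ 672. -273.   13.] [ 680. -266.    6.]
side (320, 170) [651. 242.  15.] [660. 256.   6.]
side (349, 272) [ 423. -239.   15.] [ 430. -230.    6.]
side (359, 247) [ 511. -162.    7.] [ 511. -161.    6.]
side (394, 240) [ 608. -188.    7.] [ 608. -187.    6.]
side (262, 371) [ 116. -379.   -0.] [ 114. -384.    6.]
side (335, 312) [ 318. -333.   16.] [ 324. -325.    6.]
```

View pics/crop1.png

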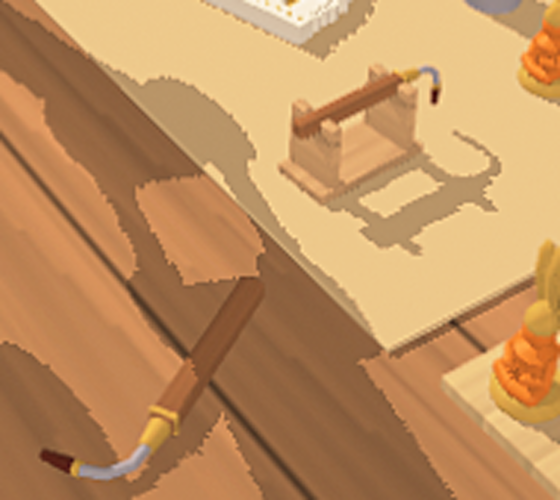

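The enlarged crop confirms it. The burnisher in the cradle spans crop (300,125) to (435,95), and the table one at (40,455) to (255,285) is clearly larger. I'll use the cradle one and bring the wrist camera over the cradle and arch.

>>> servo_tool(
  targets=[0,0,0,-0.027,-0.033,0,1,0,0,0,-0.027,-0.033,0,1,0,0,0,-0.027,-0.033,0,1,0,0,0,-0.027,-0.033,0,1,0,0,0,-0.027,-0.033,0,1,0,0,0,-0.027,-0.033,0,1,0,0,0,-0.027,-0.033,0,1,0,0,0,-0.027,-0.033,0,1,0,0,0,-0.027,-0.033,0,1,0,0,0,-0.027,-0.033,0,1,0,0,0,-0.027,-0.033,0,1,0,0,0,-0.027,-0.033,0,1,0,0,0,-0.027,-0.033,0,1,0,0,0,-0.027,-0.033,0,1,0,0,0,-0.027,-0.033,0,1,0,0,0,-0.027,-0.033,0,1,0,0,0,-0.027,-0.033,0,1,0,0,0,-0.027,-0.033,0,1],
)

```text
time: 1.95
tcp_pos: [486.6, -80.1, 238.6]
ee_rot: [[-0.948, 0.32, 0.0], [0.32, 0.948, 0.0], [-0.0, 0.0, -1.0]]
force: [0.5, 0.4, -0.4]
finger_gap: 1.0
finger_force: 0.0
```

>>> servo_tool(
  targets=[0,0,8.4,0,0,0,1,0,0,8.4,0,0,0,1,0,0,8.4,0,0,0,1,0,0,8.4,0,0,0,1,0,0,8.4,0,0,0,1,0,0,8.4,0,0,0,1,0,0,8.4,0,0,0,1,0,0,8.4,0,0,0,1,0,0,8.4,0,0,0,1,0,0,8.4,0,0,0,1,0,0,8.4,0,0,0,1,0,0,8.4,0,0,0,1,0,0,8.4,0,0,0,1,0,0,8.4,0,0,0,1,0,0,8.4,0,0,0,1,0,0,8.4,0,0,0,1,0,0,8.4,0,0,0,1,0,0,8.4,0,0,0,1,0,0,8.4,0,0,0,1,0,0,8.4,0,0,0,1],
)

```text
time: 3.95
tcp_pos: [486.2, -78.3, 238.4]
ee_rot: [[0.993, -0.121, -0.001], [-0.121, -0.993, 0.0], [-0.001, -0.0, -1.0]]
force: [0.4, -0.1, -0.1]
finger_gap: 1.002
finger_force: 0.0
```

```bash
python3 - <<'E'
from h import *
c=save('wrist'); cv2.imwrite('pics/w1.png',c['frame'])
s=manip.sense(); print(s['time'],s['tcp_pos'],s['ee_rot'].round(3).tolist(),c['eye'],s['force'])
save('scene');save('side')
E
```

```text
4.0 [486.15884532 -78.30440473 238.3869923 ] [[0.992, -0.126, -0.001], [-0.126, -0.992, 0.0], [-0.001, 0.0, -1.0]] [562.53084873 -87.33937123 383.95585129] [-0.08313036  0.16517023  0.03280356]
```

View pics/w1.png

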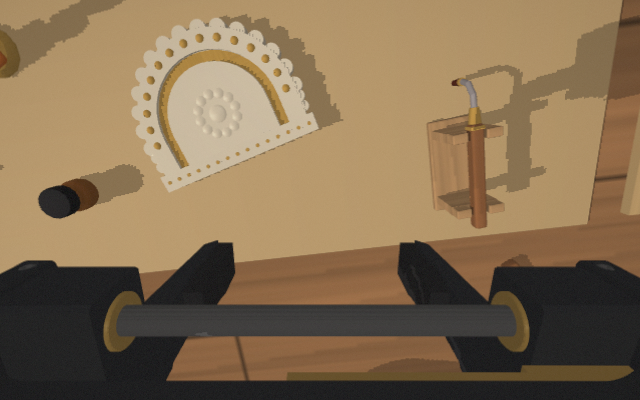

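Wrist picture: the arch's seam runs from (185,165) over (215,55) to (285,122). The burnisher handle runs from (475,130) to (479,225), with its tip at (455,82) and the cradle base to the left. I'll fit the seam and the handle now.

```bash
cat >> h.py <<'E'
from scipy.optimize import least_squares
def rays(c,uv):
    K=np.array([[c['fx'],0,c['cx']],[0,c['fy'],c['cy']],[0,0,1.]])
    p=cv2.undistortPoints(np.asarray(uv,float).reshape(-1,1,2),K,np.array([c['k1'],0,0,0.]))[:,0]
    return np.c_[p[:,0],-p[:,1],-np.ones(len(p))]@np.array(c['orientation']).T
def planes(c,uv,z):
    d=rays(c,uv); e=np.array(c['eye'],float); return e+d*((z-e[2])/d[:,2])[:,None]
def seam(c,box,z=24,show=None):
    hsv=cv2.cvtColor(c['frame'],cv2.COLOR_BGR2HSV); u0,u1,v0,v1=box
    m=cv2.inRange(hsv,(10,110,60),(32,255,255)); k=np.zeros_like(m); k[v0:v1,u0:u1]=m[v0:v1,u0:u1]
    n,l,st,_=cv2.connectedComponentsWithStats(k)
    # seam = component with largest bbox among those mostly not touching box edge
    cand=[i for i in range(1,n) if st[i,0]>u0 and st[i,1]>v0 and st[i,0]+st[i,2]<u1 and st[i,1]+st[i,3]<v1]
    i=max(cand,key=lambda i:st[i,2]*st[i,3]); print('seam comp',st[i])
    v,u=np.nonzero(l==i)
    if show: cv2.imwrite(show,(l==i).astype(np.uint8)*255)
    return planes(c,np.c_[u,v],z)[:,:2]
def fitarch(P,g):
    def res(q):
        R=np.array([[np.cos(q[2]),-np.sin(q[2])],[np.sin(q[2]),np.cos(q[2])]])
        a=(P-q[:2])@R
        r=np.where(a[:,0]>0,np.hypot(a[:,0],a[:,1]),np.abs(a[:,1]))-65
        e=np.clip(-34-a[:,0],0,None)
        return np.hypot(r,e)*np.sign(r)
    s=least_squares(res,g,loss='soft_l1'); return s.x,np.std(res(s.x)),np.abs(res(s.x)).max()
E
python3 - <<'E'
from h import *
c=load('wrist')
# depth cross-check on arch face, board
for p in((180,125),(250,120),(330,200),(478,170),(478,210),(478,140),(455,150),(457,83)): print(p,depth(c,*p).round(1))
P=seam(c,(125,335,15,195),show='pics/m.png'); 
q,sd,mx=fitarch(P,[543,17,.32]); print('arch',q.round(3),np.degrees(q[2]),sd,mx,len(P))
Rq=np.array([[np.cos(q[2]),-np.sin(q[2])],[np.sin(q[2]),np.cos(q[2])]]); a=(P-q[:2])@Rq; print(a.min(0),a.max(0))
# handle: height from depth
e=np.array(c['eye']);vv,uu=np.mgrid[60:240,420:520]; uv=np.c_[uu.ravel(),vv.ravel()]
d=rays(c,uv); W=e+d*c['z_map'][60:240,420:520].ravel()[:,None]
hi=W[(W[:,2]>69)&(W[:,2]<80)]; print('handle top',len(hi),hi.mean(0),np.ptp(hi,0))
mu=hi[:,:2].mean(0); w=np.linalg.svd(hi[:,:2]-mu,full_matrices=False)[2][0]; w*=np.sign(w[0]); t=(hi[:,:2]-mu)@w
o=(hi[:,:2]-mu)@[-w[1],w[0]]
print('dir',w,np.degrees(np.arctan2(w[1],w[0])),t.min(),t.max(),o.min(),o.max(),'rear end',mu+w*t.min(),'origin~',mu+w*(t.min()+66))
b=W[(W[:,2]>12)&(W[:,2]<20)]; print('base',b.min(0),b.max(0),len(b))
E
```

```text
(180, 125) [561.6  69.7  26.5]
(250, 120) [557.4 -11.2  27.9]
(330, 200) [445.  -91.4   5.5]
(478, 170) [ 480.5 -245.7   75.5]
(478, 210) [ 436.7 -246.9   76.2]
(478, 140) [ 511.3 -244.7   75.1]
(455, 150) [ 492.9 -247.7   16.2]
(457, 83) [ 568.3 -237.1   42.8]
seam comp [ 159   50  130  118 2334]
arch [5.64702e+02 2.29680e+01 2.74000e-01] 15.690766685584192 2.9284391897664777 5.737958679070665 2334
[-34.42979246 -70.6560094 ] [69.70506803 70.06687384]
handle top 2379 [ 481.86607905 -246.4612741    73.72341653] [142.26011169  57.57097216   8.20511877]
dir [0.99737004 0.07247754] 4.156301671423551 -67.68345737941243 74.51428540595361 -26.760732643840022 24.9831918209688 rear end [ 414.36062615 -251.36680489] origin~ [ 480.18704909 -246.58328696]
base [ 418.19002134 -266.23284613   12.04528076] [ 532.08939297 -215.46781569   19.99862062] 2463
```

```bash
cat >> h.py <<'E'
def handle(c,box,zt=75.5):
    u0,u1,v0,v1=box; hsv=cv2.cvtColor(c['frame'],cv2.COLOR_BGR2HSV)
    m=cv2.inRange(hsv,(3,110,50),(14,255,170)); k=np.zeros_like(m); k[v0:v1,u0:u1]=m[v0:v1,u0:u1]
    n,l,st,_=cv2.connectedComponentsWithStats(k); i=1+np.argmax(st[1:,4]); print('handle comp',st[i])
    v,u=np.nonzero(l==i); z=c['z_map'][v,u]; d=rays(c,np.c_[u,v]); W=np.array(c['eye'])+d*z[:,None]
    T=W[np.abs(W[:,2]-zt)<2.5][:,:2]; mu=T.mean(0); w=np.linalg.svd(T-mu,full_matrices=False)[2][0]; w*=np.sign(w[0])
    t=(T-mu)@w; o=(T-mu)@[-w[1],w[0]]; a,b=t.min(),t.max(); f=np.percentile(o,[1,99])
    org=mu+w*(a+66)+np.array([-w[1],w[0]])*f.mean()
    print('len',b-a,'wid',f,'yaw',np.degrees(np.arctan2(w[1],w[0])),'origin by rear',org,'by front',org+w*(b-a-114)); return org,w
E
python3 - <<'E'
from h import *
c=load('wrist')
hsv=cv2.cvtColor(c['frame'],cv2.COLOR_BGR2HSV)
print(hsv[170,[430,440,455,465,470,474,478,482,486,492]].tolist()); print(hsv[[132,140,160,200,215,222,226,230],478].tolist())
handle(c,(440,520,110,240))
E
```

```text
[[16, 115, 160], [15, 120, 160], [16, 122, 157], [15, 122, 171], [12, 150, 119], [13, 154, 142], [12, 147, 128], [13, 150, 126], [18, 105, 179], [17, 106, 182]]
[[13, 147, 128], [13, 155, 125], [13, 156, 126], [13, 150, 138], [12, 148, 145], [12, 149, 145], [12, 149, 144], [18, 106, 181]]
handle comp [ 467  129   21   99 1604]
len 106.32390170429142 wid [-6.14271839  5.70681516] yaw 4.5137623989785665 origin by rear [ 481.28549199 -246.98527618] by front [ 473.63320142 -247.589374  ]
```

>>> servo_tool(
  targets=[0,0,-5.9,0,0,0,1,0,0,-5.9,0,0,0,1,0,0,0,-0.005,0.042,0,1,0,0,0,-0.005,0.042,0.02,1,0,0,0,-0.005,0.042,0.02,1,0,0,0,-0.005,0.042,0.02,1,0,0,0,0,0,0.02,1,0,0,0,0,0,0,1],
)

```text
time: 4.9
tcp_pos: [479.2, -247.4, 155.2]
ee_rot: [[0.996, 0.091, -0.006], [0.091, -0.996, 0.004], [-0.006, -0.004, -1.0]]
force: [-1.2, 0.9, 0.4]
finger_gap: 1.0
finger_force: 0.0
```

```bash
python3 - <<'E'
from h import *
c=save('wrist'); cv2.imwrite('pics/w2.png',c['frame'])
s=manip.sense(); print(s['time'],s['tcp_pos'],s['ee_rot'].round(4).tolist(),s['joint_positions'].round(2))
handle(c,(240,400,60,400))
E
```

```text
4.95 [ 480.18570676 -247.07278726  156.94760835] [[0.9958, 0.0916, -0.0038], [0.0916, -0.9958, 0.0024], [-0.0035, -0.0027, -1.0]] [-0.52  0.08  1.98  0.    1.09  0.96]
handle comp [ 240  336  160   45 6039]h.py:45: RuntimeWarning: Mean of empty slice.
  T=W[np.abs(W[:,2]-zt)<2.5][:,:2]; mu=T.mean(0); w=np.linalg.svd(T-mu,full_matrices=False)[2][0]; w*=np.sign(w[0])
  ret = um.true_divide(
Traceback (most recent call last):
  File "h.py", line 45, in handle
    T=W[np.abs(W[:,2]-zt)<2.5][:,:2]; mu=T.mean(0); w=np.linalg.svd(T-mu,full_matrices=False)[2][0]; w*=np.sign(w[0])
                                                      ~~~~~~~~~~~~~~~~~~~~~~~~~~~~~~~~~~~~~~~~~~^^^
IndexError: index 0 is out of bounds for axis 0 with size 0
```

View pics/w2.png

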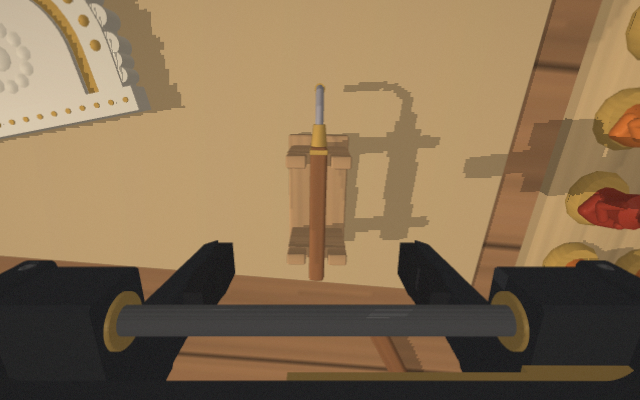

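Here the handle runs from (317,155) to (317,278), centred between the fingers, with the bent end at (320,88).

```bash
python3 - <<'E'
from h import *
c=load('wrist')
org,w=handle(c,(295,345,120,285)); 
print(org)
# cradle from uprights: points at upright-top height not handle colour, and base
e=np.array(c['eye']);b=(270,370,100,285);vv,uu=np.mgrid[b[2]:b[3],b[0]:b[1]]; uv=np.c_[uu.ravel(),vv.ravel()]
W=e+rays(c,uv)*c['z_map'][b[2]:b[3],b[0]:b[1]].ravel()[:,None]
hsv=cv2.cvtColor(c['frame'],cv2.COLOR_BGR2HSV)[b[2]:b[3],b[0]:b[1]].reshape(-1,3)
sel=(np.abs(W[:,2]-74.5)<2)&(hsv[:,0]>14)
n=np.array([-w[1],w[0]]); T=(W[sel][:,:2]-org); a=T@w;o=T@n
for lo,hi in((-70,-20),(20,60)):
    k=(a>lo)&(a<hi); print('upright along',np.percentile(a[k],[2,50,98]),'across',np.percentile(o[k],[2,98]),k.sum())
E
```

```text
handle comp [ 295  155   50  130 2192]
len 107.49065347960946 wid [-6.06209049  6.01397938] yaw 4.236615966891579 origin by rear [ 480.27683122 -247.42603441] by front [ 473.78527169 -247.90691586]
[ 480.27683122 -247.42603441]
upright along [-50.55920697 -45.43807071 -41.06874184] across [-24.16046494  24.15888127] 388
upright along [31.59266144 37.87108994 55.76810477] across [-24.02658141  23.96183982] 701
```

>>> servo_tool(
  targets=[0,0,1.0,0,0,0.015,1,0,0,0,0,0,0.015,1,0,0,0,0,0,0.015,1,0,0,0,0,0,0.015,1,0,0,0,0,0,0.015,1,0,0,0,0,0,0.015,1,0,0,0,0,0,0.015,1,0,0,0,0,0,0.004,1,0,0,0,0,0,0,1,0,0,0,0,0,0,1],
)

```text
time: 5.95
tcp_pos: [482.1, -247.7, 50.0]
ee_rot: [[0.997, 0.073, 0.001], [0.073, -0.997, -0.0], [0.001, 0.0, -1.0]]
force: [-0.2, -0.6, 0.7]
finger_gap: 1.0
finger_force: 0.0
```

>>> servo_tool(
  targets=[0,0,0,0,0,0,0.4,0,0,0,0,0,0,0.2,0,0,0,0,0,0,0.1,0,0,0,0,0,0,0.05,0,0,0,0,0,0,0,0,0,0,0,0,0,0,0,0,0,0,0,0,0,0,0,0,0,0,0,0],
  force=60,
)

```text
time: 6.75
tcp_pos: [481.7, -247.4, 49.7]
ee_rot: [[0.997, 0.073, -0.0], [0.073, -0.997, 0.0], [-0.0, -0.0, -1.0]]
force: [-0.5, -0.7, 0.0]
finger_gap: 0.3
finger_force: 0.0
```

>>> servo_tool(
  targets=[0,0,0,0,0,0,0,0,0,0,0,0,0,0,0,0,0,0,0,0,0,0,0,0,0,0,0,0,0,0,0,0,0,0,0],
)

```text
time: 7.25
tcp_pos: [481.7, -247.5, 49.7]
ee_rot: [[0.997, 0.073, -0.0], [0.073, -0.997, 0.0], [-0.0, -0.0, -1.0]]
force: [-0.5, 0.7, -0.6]
finger_gap: 0.134
finger_force: 60.0
```

>>> servo_tool(
  targets=[0,0,0,0,0,-0.01,0,0,0,0,0,0,-0.015,0,0,0,0,0,0,-0.015,0,0,0,0,0,0,-0.02,0,0,0,0,-0.002,-0.03,0,0,0,0,0,-0.002,-0.03,0,0,0,0,0,-0.002,-0.03,0,0,0,0,0,-0.003,-0.03,0,0,0,0,0,-0.003,-0.03,0,0,0,0,0,-0.003,-0.03,0,0,0,0,0,-0.003,-0.03,0,0,0,0,0,-0.003,-0.03,0,0,0,0,0,-0.002,-0.03,0,0,0,0,0,-0.002,-0.03,0,0,0,0,0,0,-0.022,0,0,0,0,0,0,0,0.02,0,0,0,0,0,0,0.014,0,0,0,0,0,0,0,0,0,0,0,0,0,0,0],
)

```text
time: 9.15
tcp_pos: [433.8, 71.9, 76.8]
ee_rot: [[0.997, 0.073, 0.001], [0.073, -0.997, 0.0], [0.001, -0.0, -1.0]]
force: [-0.1, 0.5, -0.1]
finger_gap: 0.141
finger_force: 60.0
```

```bash
python3 - <<'E'
from h import *
s=manip.sense(); print(s['time'],s['tcp_pos'],s['ee_rot'].round(4).tolist(),s['force'])
R=s['ee_rot']; tip=s['tcp_pos']+R@[90,0,23.7]; print('tip pred',tip)
ims=[]
for n in('scene','side','wrist'):
    c=save(n); K=np.array([[c['fx'],0,c['cx']],[0,c['fy'],c['cy']],[0,0,1.]])
    p=np.array(c['orientation']).T@(tip-np.array(c['eye'])); p=np.array([p[0],-p[1],-p[2]])
    uv=cv2.projectPoints(p.reshape(1,1,3),np.zeros(3),np.zeros(3),K,np.array([c['k1'],0,0,0.]))[0].ravel(); print(n,uv)
    u,v=uv.astype(int); r=(33,25) if n!='wrist' else (66,50); u=max(u,r[0]);v=max(v,r[1])
    f=c['frame'][v-r[1]:v+r[1],u-r[0]:u+r[0]]; print('origin',u-r[0],v-r[1],'scale',264/r[0]/2); ims.append(cv2.resize(f,(264,200),interpolation=cv2.INTER_CUBIC))
cv2.imwrite('pics/tip.png',np.hstack(ims))
E
```

```text
9.15 [433.7531931   71.91934438  76.79781117] [[0.9973, 0.0731, 0.0011], [0.0731, -0.9973, 0.0001], [0.0011, -0.0, -1.0]] [-0.05682675  0.4544238  -0.05965397]
tip pred [523.53764601  78.49667632  53.19313534]
scene [359.27335747 209.62375704]
origin 326 184 scale 4.0
side [313.66864629 191.10224435]
origin 280 166 scale 4.0
wrist [316.29178014  82.0622517 ]
origin 250 32 scale 2.0
```

View pics/tip.png

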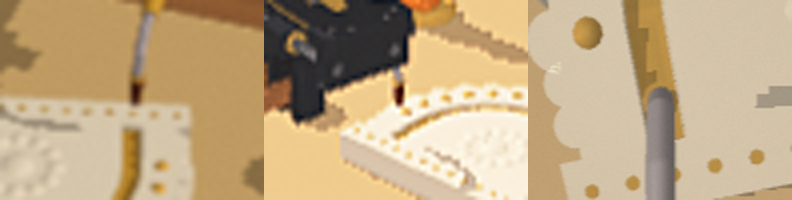

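The tip shows in the scene picture at (360,210), in the side one at (314,191), and the shank end is at wrist (316,79). All agree with the prediction. I'll cross-check the arch fit from this nearer wrist view and from the scene camera.

```bash
python3 - <<'E'
from h import *
g=[564.7,23,.274]
c=load('wrist'); hsv=cv2.cvtColor(c['frame'],cv2.COLOR_BGR2HSV)
def fitc(c,z=24,tol=9):
    hsv=cv2.cvtColor(c['frame'],cv2.COLOR_BGR2HSV); m=cv2.inRange(hsv,(10,110,60),(32,255,255))
    v,u=np.nonzero(m); P=planes(c,np.c_[u,v],z)[:,:2]
    R=np.array([[np.cos(g[2]),-np.sin(g[2])],[np.sin(g[2]),np.cos(g[2])]]); a=(P-g[:2])@R
    r=np.where(a[:,0]>0,np.hypot(a[:,0],a[:,1]),np.abs(a[:,1]))-65
    k=(np.abs(r)<tol)&(a[:,0]>-36)
    q=fitarch(P[k],g); ang=np.degrees(np.arctan2(a[k][:,0],a[k][:,1])); print(k.sum(),q[0].round(3),q[1:],np.percentile(ang,[1,25,50,75,99]).round())
fitc(c); fitc(load('scene')); fitc(load('side'))
E
```

```text
2410 [5.62263e+02 2.21160e+01 3.28000e-01] (np.float64(2.9764549523375794), np.float64(6.078344308112079)) [-175. -160.  -11.    5.   19.]
329 [5.62119e+02 2.10470e+01 2.84000e-01] (np.float64(2.8196306950730783), np.float64(11.901862355467614)) [-177.   -1.   64.  121.  178.]
105 [5.66773e+02 2.44820e+01 2.56000e-01] (np.float64(2.4037324819996075), np.float64(5.219367897902117)) [-177.   -0.  104.  143.  177.]
```

```bash
python3 - <<'E'
from h import *
g=[564.7,23,.274]
R=np.array([[np.cos(g[2]),-np.sin(g[2])],[np.sin(g[2]),np.cos(g[2])]])
c=load('wrist'); hsv=cv2.cvtColor(c['frame'],cv2.COLOR_BGR2HSV); m=cv2.inRange(hsv,(10,110,60),(32,255,255))
v,u=np.nonzero(m); 
a=(planes(c,np.c_[u,v],24)[:,:2]-g[:2])@R
print('img bounds in arch', [((planes(c,[p],24)[0,:2]-g[:2])@R).round() for p in((0,0),(639,0),(0,200),(639,200),(230,200),(400,200))])
for s in(1,-1):
  for x in range(-36,24,5):
    k=(s*a[:,1]>52)&(s*a[:,1]<78)&(abs(a[:,0]-x)<1); y=np.sort(a[k,1]); 
    if len(y)>3: print(s,x,y[[0,-1]].round(1),'mid',round((y[0]+y[-1])/2,1),len(y), 'max gap',np.diff(y).max().round(1))
k=(abs(a[:,1]-64)<4); print('left end x',np.percentile(a[k&(a[:,0]<0)][:,0],[0,1,2]) ); k=(abs(a[:,1]+64)<4); print('right end',np.percentile(a[k&(a[:,0]<0)][:,0],[0,1,2]))
E
```

```text
img bounds in arch [array([ 56., 232.]), array([ -17., -124.]), array([-53., 291.]), array([-140., -137.]), array([-85., 137.]), array([-108.,   23.])]
1 -31 [59.6 61.7] mid 60.7 15 max gap 0.4
1 -26 [59.3 60.7] mid 60.0 9 max gap 0.4
1 -21 [59.5 69.8] mid 64.7 17 max gap 7.5
1 -16 [59.3 69.9] mid 64.6 65 max gap 0.4
1 -11 [59.4 69.9] mid 64.6 66 max gap 0.4
1 -6 [59.3 69.9] mid 64.6 66 max gap 0.4
1 -1 [59.3 78. ] mid 68.6 69 max gap 8.3
1 4 [58.9 69.5] mid 64.2 70 max gap 0.4
1 9 [58.6 69.2] mid 63.9 72 max gap 0.4
1 14 [57.2 68.3] mid 62.8 77 max gap 0.4
1 19 [55.7 78. ] mid 66.8 97 max gap 8.6
-1 -31 [-70.1 -62. ] mid -66.1 55 max gap 0.6
-1 -26 [-70.6 -62. ] mid -66.3 59 max gap 0.6
-1 -21 [-70.5 -62. ] mid -66.2 60 max gap 0.6
-1 -16 [-70.4 -61.9] mid -66.2 61 max gap 0.6
-1 -11 [-70.3 -61.9] mid -66.1 62 max gap 0.6
-1 -6 [-70.2 -61.9] mid -66.1 62 max gap 0.5
left end x [-261.18527516 -259.73976601 -258.59165512]
right end [-286.87195857 -285.39767216 -283.92675972]
```

>>> servo_tool(
  targets=[0,0,0,0,0,0.01,0,0,0,0,0,0,0.007,0,0,0,0,0,0,0.004,0,0,0,0,0,0,0.002,0,0,0,0,0,0,0,0,0,0,0,0,0,0,0],
)

```text
time: 9.9
tcp_pos: [433.3, 71.9, 52.7]
ee_rot: [[0.997, 0.073, -0.0], [0.073, -0.997, -0.0], [-0.0, 0.0, -1.0]]
force: [-0.6, 0.1, -1.0]
finger_gap: 0.136
finger_force: 60.0
```

>>> servo_tool(
  targets=[0,0,0,0,0,0.001,0,0,0,0,0,0,0.001,0,0,0,0,0,0,0.0005,0,0,0,0,0,0,0,0],
)

```text
time: 10.3
tcp_pos: [433.3, 71.9, 50.3]
ee_rot: [[0.997, 0.073, 0.0], [0.073, -0.997, 0.0], [0.0, 0.0, -1.0]]
force: [1.1, 0.8, 0.6]
finger_gap: 0.137
finger_force: 60.0
```

```bash
cat > f.py <<'E'
from h import *
L=[]
for i in range(4):
    vision.read_camera('wrist'); s=manip.sense(); L.append(np.r_[s['force'],s['wrist_torque'],s['tcp_pos']])
L=np.array(L); print(s['time'],L.mean(0).round(3),L.std(0)[:6].round(3))
E
python3 f.py
```

```text
10.5 [ 2.87000e-01  1.12000e-01  6.00000e-03 -1.00000e-02  1.50000e-01
 -2.50000e-02  4.33344e+02  7.18730e+01  5.02930e+01] [0.552 0.492 0.229 0.016 0.011 0.014]
```

>>> servo_tool(
  targets=[0,0,0,0,0,0.0005,0,0,0,0,0,0,0,0],
)

```text
time: 10.7
tcp_pos: [433.3, 71.9, 49.7]
ee_rot: [[0.997, 0.073, 0.0], [0.073, -0.997, -0.0], [0.0, 0.0, -1.0]]
force: [-1.1, -0.2, 0.7]
finger_gap: 0.141
finger_force: 60.0
```

```bash
python3 f.py
```

```text
10.9 [-1.40000e-02  4.40000e-02  4.91000e-01 -0.00000e+00  1.18000e-01
 -3.00000e-02  4.33302e+02  7.18700e+01  4.97640e+01] [0.213 0.203 0.575 0.017 0.03  0.026]
```

>>> servo_tool(
  targets=[0,0,0,0,0,0.0005,0,0,0,0,0,0,0,0],
)

```text
time: 11.1
tcp_pos: [433.3, 71.9, 49.2]
ee_rot: [[0.997, 0.073, 0.0], [0.073, -0.997, -0.0], [0.0, 0.0, -1.0]]
force: [-1.2, 0.1, 1.4]
finger_gap: 0.143
finger_force: 60.0
```

```bash
python3 f.py
```

```text
11.3 [-1.01300e+00  4.70000e-02  1.57500e+00 -1.70000e-02  1.46000e-01
  9.00000e-03  4.33287e+02  7.18590e+01  4.92550e+01] [0.37  0.227 0.59  0.021 0.016 0.032]
```

Contact is about 2 N on the bed. Next I'll work out the stroke in tool axes.

```bash
python3 - <<'E'
import numpy as np
q=np.radians(15.69-4.19); th=np.radians(np.arange(0,181,11.25))
x=65*np.sin(th); y=65*np.cos(th)
X=np.r_[-25.1,x,-25.5];Y=np.r_[64.6,y,-65]
wx=X*np.cos(q)-Y*np.sin(q); wy=X*np.sin(q)+Y*np.cos(q)
T=np.c_[wx,-wy]; D=np.diff(T,axis=0)
n=np.r_[10,[5]*16,10]; print((D/n[:,None]).round(2).tolist())
E
```

```text
[[2.45, -0.54], [2.54, -0.26], [2.54, 0.24], [2.44, 0.73], [2.25, 1.19], [1.98, 1.61], [1.63, 1.96], [1.21, 2.24], [0.75, 2.44], [0.26, 2.54], [-0.24, 2.54], [-0.73, 2.44], [-1.19, 2.25], [-1.61, 1.98], [-1.96, 1.63], [-2.24, 1.21], [-2.44, 0.75], [-2.5, 0.51]]
```

>>> servo_tool(
  targets=[0,0,0,0.00245,-0.00054,0.0002,0,0,0,0,0.00245,-0.00054,0,0,0,0,0,0.00245,-0.00054,0,0,0,0,0,0.00245,-0.00054,0,0,0,0,0,0.00245,-0.00054,0,0,0,0,0,0.00245,-0.00054,0,0,0,0,0,0.00245,-0.00054,0,0,0,0,0,0.00245,-0.00054,0,0,0,0,0,0.00245,-0.00054,0,0,0,0,0,0.00245,-0.00054,0,0],
)

```text
time: 12.3
tcp_pos: [457.5, 79.1, 49.0]
ee_rot: [[0.997, 0.073, -0.0], [0.073, -0.997, -0.0], [-0.0, 0.0, -1.0]]
force: [-0.9, -0.3, 1.7]
finger_gap: 0.141
finger_force: 60.0
```

```bash
cat > g.py <<'E'
import sys
from h import *
exec(open('f.py').read())
T=np.array([564.7,23]); q=np.radians(15.69)
tip=s['tcp_pos']+s['ee_rot']@[90,0,23.7]; d=tip[:2]-T
print('tip arch',d@[np.cos(q),np.sin(q)],d@[-np.sin(q),np.cos(q)],tip[2]-6)
E
python3 g.py
```

```text
12.5 [ 4.90000e-01 -2.53000e-01  4.89000e-01  2.90000e-02 -4.70000e-02
  8.00000e-03  4.58078e+02  7.91750e+01  4.91760e+01] [0.455 0.422 0.267 0.035 0.025 0.014]
tip arch 0.6461163794771578 64.95856724862195 19.594664764570037
```

>>> servo_tool(
  targets=[0,0,0,0.0025,-0.0003,0.0003,0,0,0,0,0.0025,-0.0003,0,0,0,0,0,0.0025,-0.0003,0,0,0,0,0,0.0025,-0.0003,0,0,0,0,0,0.0025,-0.0003,0,0,0,0,0,0.0025,0.0002,0,0,0,0,0,0.0025,0.0002,0,0,0,0,0,0.0025,0.0002,0,0,0,0,0,0.0025,0.0003,0,0,0,0,0,0.0025,0.0003,0,0,0,0,0,0.0024,0.0007,0,0,0,0,0,0.0024,0.0007,0,0,0,0,0,0.0024,0.0007,0,0,0,0,0,0.0024,0.0008,0,0,0,0,0,0.0024,0.0008,0,0,0,0,0,0.0022,0.0012,0,0,0,0,0,0.0022,0.0012,0,0,0,0,0,0.0023,0.0012,0,0,0,0,0,0.0023,0.0012,0,0,0,0,0,0.0023,0.0012,0,0],
)

```text
time: 14.5
tcp_pos: [506.4, 73.1, 48.7]
ee_rot: [[0.997, 0.073, 0.0], [0.073, -0.997, -0.0], [0.0, 0.0, -1.0]]
force: [-1.0, 0.4, 2.1]
finger_gap: 0.134
finger_force: 60.0
```

```bash
python3 g.py
```

```text
14.7 [ 3.65000e-01 -3.50000e-02  1.00600e+00 -2.70000e-02 -9.30000e-02
  6.00000e-03  5.07036e+02  7.30780e+01  4.88850e+01] [0.76  0.18  0.433 0.026 0.043 0.013]
tip arch 46.15568468482451 45.948641200034785 19.314340266114616
```

>>> servo_tool(
  targets=[0,0,0,0.002,0.0016,0,0,0,0,0,0.002,0.0016,0,0,0,0,0,0.002,0.0016,0,0,0,0,0,0.0019,0.0016,0,0,0,0,0,0.0019,0.0016,0,0,0,0,0,0.0016,0.002,0,0,0,0,0,0.0016,0.002,0,0,0,0,0,0.0016,0.002,0,0,0,0,0,0.0016,0.0019,0,0,0,0,0,0.0017,0.0019,0,0,0,0,0,0.0012,0.0022,0,0,0,0,0,0.0012,0.0022,0,0,0,0,0,0.0012,0.0023,0,0,0,0,0,0.0012,0.0023,0,0,0,0,0,0.0012,0.0022,0,0,0,0,0,0.0007,0.0024,0,0,0,0,0,0.0007,0.0024,0,0,0,0,0,0.0008,0.0025,0,0,0,0,0,0.0008,0.0025,0,0,0,0,0,0.0008,0.0024,0,0],
)

```text
time: 16.7
tcp_pos: [536.8, 33.9, 48.7]
ee_rot: [[0.997, 0.073, -0.0], [0.073, -0.997, -0.0], [-0.0, 0.0, -1.0]]
force: [-1.9, 0.6, 1.8]
finger_gap: 0.137
finger_force: 60.0
```

```bash
python3 - <<'E'
exec(open('g.py').read())
c=load('wrist'); c=save('wrist'); save('scene')
u,v=316,80
cv2.imwrite('pics/crown.png',cv2.resize(c['frame'][0:200,200:440],(720,600),interpolation=cv2.INTER_CUBIC))
E
```

```text
16.9 [-6.50000e-02 -7.27000e-01  2.02200e+00 -5.20000e-02  3.90000e-02
 -2.40000e-02  5.37141e+02  3.37510e+01  4.87760e+01] [0.685 0.335 0.513 0.027 0.029 0.015]
tip arch 64.59656699240752 -0.06775103898383895 19.15087690072466
```

View pics/crown.png

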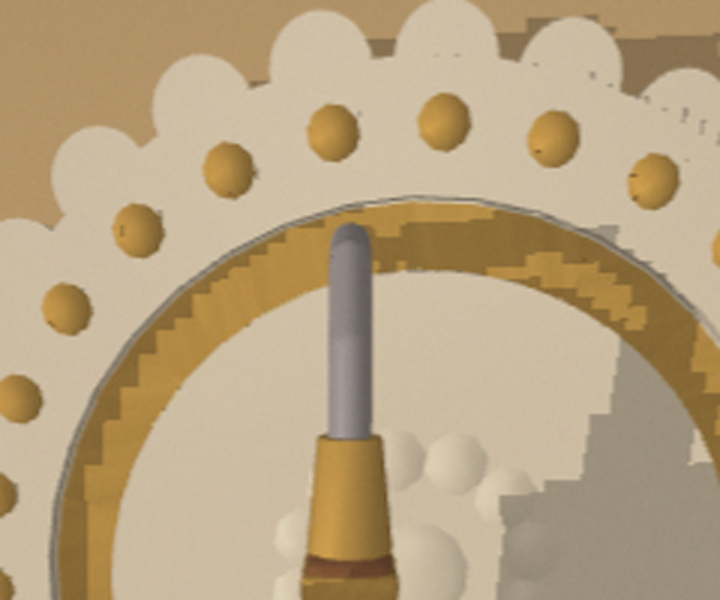

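At the crown the shank end sits at crop (350,235), inside the seam, whose walls are at about rows 205 and 280. I'll continue.

>>> servo_tool(
  targets=[0,0,0,0.0003,0.0025,0,0,0,0,0,0.0003,0.0025,0,0,0,0,0,0.0003,0.0025,0,0,0,0,0,0.0003,0.0026,0,0,0,0,0,0.0003,0.0026,0,0,0,0,0,-0.0002,0.0026,0,0,0,0,0,-0.0002,0.0025,0,0,0,0,0,-0.0002,0.0025,0,0,0,0,0,-0.0003,0.0025,0,0,0,0,0,-0.0003,0.0026,0,0,0,0,0,-0.0007,0.0024,0,0,0,0,0,-0.0007,0.0024,0,0,0,0,0,-0.0007,0.0024,0,0,0,0,0,-0.0008,0.0025,0,0,0,0,0,-0.0008,0.0025,0,0,0,0,0,-0.0012,0.0022,0,0,0,0,0,-0.0012,0.0022,0,0,0,0,0,-0.0012,0.0023,0,0,0,0,0,-0.0012,0.0023,0,0,0,0,0,-0.0012,0.0023,0,0],
)

```text
time: 19.0
tcp_pos: [530.9, -15.5, 48.7]
ee_rot: [[0.997, 0.073, 0.0], [0.073, -0.997, 0.0], [0.0, -0.0, -1.0]]
force: [1.1, 1.2, 1.8]
finger_gap: 0.138
finger_force: 60.0
```

```bash
python3 g.py
```

```text
19.2 [-7.27000e-01 -9.54000e-01  2.29200e+00 -6.10000e-02 -0.00000e+00
 -6.30000e-02  5.30586e+02 -1.56610e+01  4.86270e+01] [0.547 0.201 0.511 0.033 0.066 0.038]
tip arch 44.904162169253254 -45.833118010048494 18.838384391130635
```

>>> servo_tool(
  targets=[0,0,0,-0.0014,0.002,0,0,0,0,0,-0.0014,0.002,0,0,0,0,0,-0.0014,0.002,0,0,0,0,0,-0.0014,0.002,0,0,0,0,0,-0.0015,0.0019,0,0,0,0,0,-0.0019,0.0016,0,0,0,0,0,-0.0019,0.0016,0,0,0,0,0,-0.0019,0.0016,0,0,0,0,0,-0.002,0.0016,0,0,0,0,0,-0.002,0.0017,0,0,0,0,0,-0.0022,0.0012,0,0,0,0,0,-0.0022,0.0012,0,0,0,0,0,-0.0022,0.0012,0,0,0,0,0,-0.0023,0.0012,0,0,0,0,0,-0.0023,0.0012,0,0,0,0,0,-0.0024,0.0007,0,0,0,0,0,-0.0024,0.0007,0,0,0,0,0,-0.0024,0.0007,0,0,0,0,0,-0.0025,0.0008,0,0,0,0,0,-0.0025,0.0008,0,0],
)

```text
time: 21.2
tcp_pos: [492.7, -46.0, 48.7]
ee_rot: [[0.997, 0.073, -0.0], [0.073, -0.997, 0.0], [-0.0, -0.0, -1.0]]
force: [0.6, 0.3, 1.2]
finger_gap: 0.138
finger_force: 60.0
```

```bash
python3 g.py
```

```text
21.4 [-1.74200e+00 -5.53000e-01  2.41600e+00 -4.20000e-02  1.37000e-01
  1.10000e-02  4.92071e+02 -4.59800e+01  4.85410e+01] [0.276 0.728 0.18  0.034 0.05  0.035]
tip arch -0.3626255567709517 -64.66707198893562 18.672239436831628
```

Good. Now the right leg: 25 mm, ending at x ≈ −25.

>>> servo_tool(
  targets=[0,0,0,-0.0024,0.0005,0,0,0,0,0,-0.0024,0.0005,0,0,0,0,0,-0.0024,0.0005,0,0,0,0,0,-0.0024,0.0005,0,0,0,0,0,-0.0024,0.0005,0,0,0,0,0,-0.0024,0.0005,0,0,0,0,0,-0.0024,0.0005,0,0,0,0,0,-0.0024,0.0005,0,0,0,0,0,-0.0024,0.0005,0,0,0,0,0,-0.0024,0.0005,0,0,0,0,0,0,0,0,0,0,0,0,0,0,0,0,0,0,0,0,0,0,0],
)

```text
time: 22.7
tcp_pos: [468.8, -52.6, 48.5]
ee_rot: [[0.997, 0.073, -0.001], [0.073, -0.997, 0.0], [-0.001, -0.0, -1.0]]
force: [-2.0, 0.2, 3.3]
finger_gap: 0.138
finger_force: 60.0
```

```bash
python3 - <<'E'
exec(open('g.py').read())
for n in('wrist','scene','side'): save(n)
c=load('wrist')
cv2.imwrite('pics/foot.png',cv2.resize(c['frame'][0:200,200:440],(720,600),interpolation=cv2.INTER_CUBIC))
E
```

```text
22.9 [-1.49000e+00  1.85000e-01  2.62900e+00 -1.10000e-02  1.93000e-01
 -1.20000e-02  4.69047e+02 -5.25970e+01  4.85800e+01] [0.438 0.196 0.527 0.027 0.019 0.026]
tip arch -24.191053685477264 -64.88160769980264 18.893475593906572
```

View pics/foot.png

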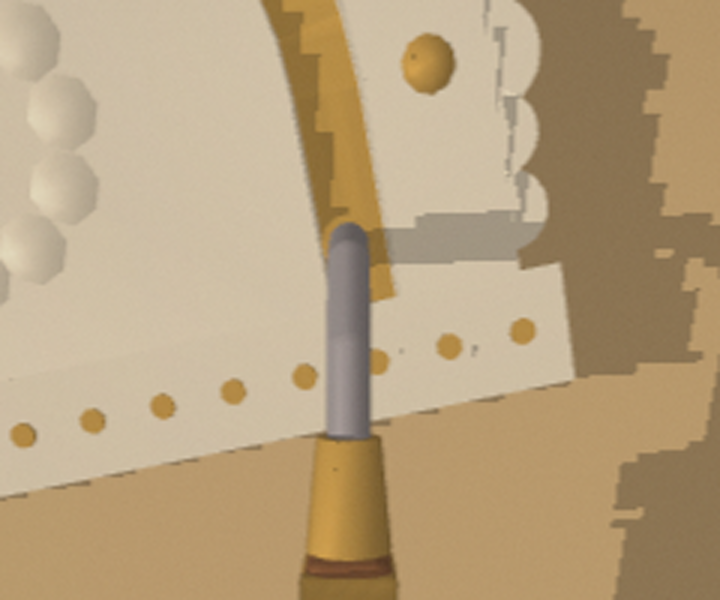

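The shank end is at crop (348,235), mid-channel, just short of the seam's end at (385,300). I'll draw it 2 mm further, then lift and carry it back.

>>> servo_tool(
  targets=[0,0,0,-0.001,0.0002,0,0,0,0,0,-0.001,0.0002,0,0,0,0,0,0,0,0,0,0,0,0,0,0,0,0,0,0,0,0,0,-0.001,0,0,0,0,0,0,-0.002,0,0,0,0,0,0,-0.003,0,0,0,0,0,0,-0.006,0,0,0,0,0,0,-0.012,0,0,0,0,0,0,-0.018,0,0,0,0,0,0,-0.018,0],
)

```text
time: 24.15
tcp_pos: [467.3, -53.2, 109.9]
ee_rot: [[0.997, 0.073, -0.0], [0.073, -0.997, -0.0], [-0.0, 0.0, -1.0]]
force: [-0.3, -0.5, -0.7]
finger_gap: 0.135
finger_force: 60.0
```

>>> servo_tool(
  targets=[0,0,0,0,0.015,0,0,0,0,0,0,0.03,0,0,0,0,0,0,0.035,0,0,0,0,0,0,0.035,0,0,0,0,0,0,0.035,0,0,0,0,0,0,0.03,0,0,0,0,0,0,0.015,0,0,0,0,0,0,0,0,0,0,0,0,0,0,0,0,0,0,0,0,0,0,0],
)

```text
time: 25.15
tcp_pos: [481.3, -246.2, 108.6]
ee_rot: [[0.997, 0.074, -0.001], [0.074, -0.997, 0.001], [-0.001, -0.001, -1.0]]
force: [-0.0, 0.3, 0.4]
finger_gap: 0.134
finger_force: 60.0
```

```bash
python3 - <<'E'
from h import *
s=manip.sense(); print(s['time'],s['tcp_pos'],s['ee_rot'].round(4).tolist(),s['force'])
R=s['ee_rot']; dT=np.array([481.7,-247.5,49.7])-s['tcp_pos']; print('to cradle, tool axes',R.T@dT)
tip=s['tcp_pos']+R@[90,0,23.7]
ims=[]
for n in('scene','side','wrist'):
    c=save(n); K=np.array([[c['fx'],0,c['cx']],[0,c['fy'],c['cy']],[0,0,1.]])
    p=np.array(c['orientation']).T@(tip-np.array(c['eye'])); p=np.array([p[0],-p[1],-p[2]])
    uv=cv2.projectPoints(p.reshape(1,1,3),np.zeros(3),np.zeros(3),K,np.array([c['k1'],0,0,0.]))[0].ravel(); print(n,uv)
    u,v=uv.astype(int); r=(33,50) if n!='wrist' else (66,100); u=max(u,r[0]);v=max(v,r[1])
    f=c['frame'][v-r[1]:v+r[1],u-r[0]:u+r[0]]; print('origin',u-r[0],v-r[1],'scale',264/r[0]/2); ims.append(cv2.resize(f,(264,400),interpolation=cv2.INTER_CUBIC))
cv2.imwrite('pics/tip2.png',np.hstack(ims))
E
```

```text
25.15 [ 481.3203589  -246.24090555  108.60842051] [[0.9973, 0.074, -0.0007], [0.074, -0.9973, 0.0008], [-0.0006, -0.0009, -1.0]] [-0.00665166  0.29348809  0.38072001]
to cradle, tool axes [ 0.32107259  1.33477063 58.90710273]
scene [225.12556505 182.31374581]
origin 192 132 scale 4.0
side [398.80985578 229.23605651]
origin 365 179 scale 4.0
wrist [316.56907264  80.96138587]
origin 250 0 scale 2.0
```

View pics/tip2.png

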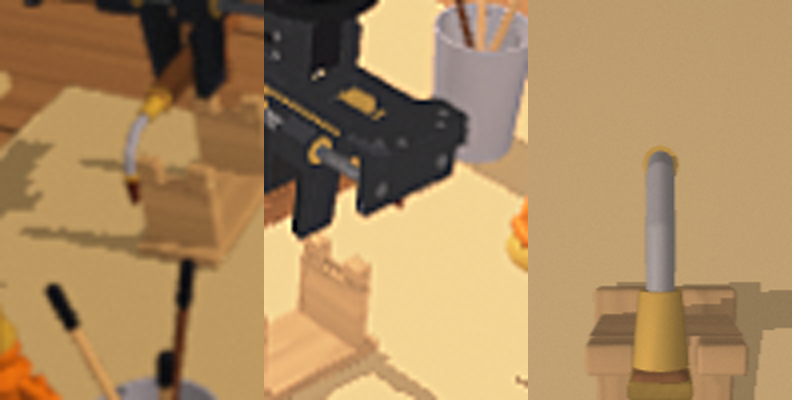

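The tip is where predicted (scene 226,181) and the handle is over the notches. I'll lower it.

>>> servo_tool(
  targets=[0,0,0,0.0003,0.0013,0.01,0,0,0,0,0,0,0.012,0,0,0,0,0,0,0.012,0,0,0,0,0,0,0.01,0,0,0,0,0,0,0.006,0,0,0,0,0,0,0.004,0,0,0,0,0,0,0.003,0,0,0,0,0,0,0.001,0,0,0,0,0,0,0,0,0,0,0,0,0,0,0],
)

```text
time: 26.3
tcp_pos: [482.4, -249.1, 51.1]
ee_rot: [[0.997, 0.073, 0.001], [0.073, -0.997, -0.0], [0.001, 0.0, -1.0]]
force: [-0.5, 1.0, -0.5]
finger_gap: 0.138
finger_force: 60.0
```

>>> servo_tool(
  targets=[0,0,0,-0.0007,-0.0015,0.0005,0,0,0,0,0,0,0.0005,0,0,0,0,0,0,0,0,0,0,0,0,0,0,0],
)

```text
time: 26.7
tcp_pos: [481.3, -247.5, 49.8]
ee_rot: [[0.997, 0.073, 0.0], [0.073, -0.997, -0.0], [0.0, 0.0, -1.0]]
force: [-0.2, -0.2, -0.1]
finger_gap: 0.138
finger_force: 60.0
```

Back at the pickup pose. I'll open the fingers and lift clear.

>>> servo_tool(
  targets=[0,0,0,0,0,0,0.2,0,0,0,0,0,0,0.4,0,0,0,0,0,0,0.7,0,0,0,0,0,0,1,0,0,0,0,0,0,1,0,0,0,0,0,0,1,0,0,0,0,0,0,1,0,0,0,0,0,0,1],
)

```text
time: 27.5
tcp_pos: [481.2, -247.5, 49.7]
ee_rot: [[0.997, 0.073, -0.0], [0.073, -0.997, 0.0], [-0.0, -0.0, -1.0]]
force: [0.0, -0.0, 0.4]
finger_gap: 0.811
finger_force: 0.0
```

>>> servo_tool(
  targets=[0,0,0,0,0,-0.005,1,0,0,0,0,0,-0.01,1,0,0,0,0,0,-0.02,1,0,0,0,0,0,-0.025,1,0,0,0,0,0,-0.025,1,0,0,0,0,0,-0.022,1,0,0,0,0,0,0,1,0,0,0,0,0,0,1],
)

```text
time: 28.3
tcp_pos: [481.6, -247.7, 157.5]
ee_rot: [[0.997, 0.073, 0.002], [0.073, -0.997, -0.001], [0.002, 0.001, -1.0]]
force: [0.1, 0.8, -0.4]
finger_gap: 1.001
finger_force: 0.0
```

```bash
python3 - <<'E'
from h import *
c=save('wrist'); s=manip.sense(); print(s['time'],s['tcp_pos'],s['finger_gap'])
cv2.imwrite('pics/w3.png',c['frame'])
org,w=handle(c,(300,340,120,285))
print('vs cradle (480.5,-247.4):',org-[480.5,-247.4])
E
```

```text
28.35 [ 480.78864655 -247.24411135  156.19664874] 0.9999263662276792
handle comp [ 300  159   28  126 2037]
len 107.01225237278436 wid [-6.107872    6.04065491] yaw 4.296934916185808 origin by rear [ 480.31390888 -246.9159902 ] by front [ 473.34580281 -247.43954986]
vs cradle (480.5,-247.4): [-0.18609112  0.4840098 ]
```

View pics/w3.png

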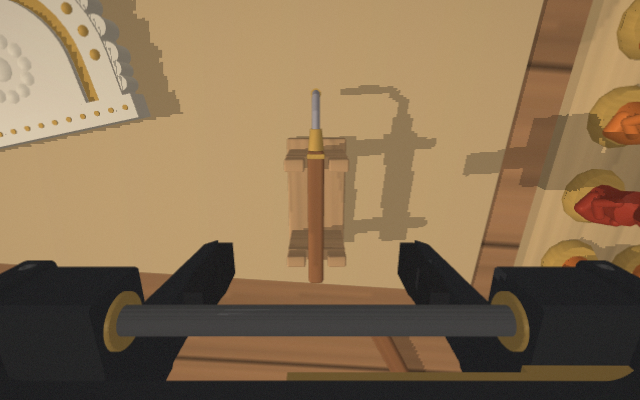

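The burnisher lies in both notches again, with its handle from (316,158) to (316,282), its bent end at (316,92), and the gripper clear. I'm handing the job in.

```bash
python3 -c "
from cell import manip
print(manip.job_done())"
```

```text
the job is handed in; nothing more can be done
None
```

I drew the tip along the whole seam from left foot to right foot at about 2.5 cm/s and roughly 1–3 N, laid the burnisher back in both notches of its cradle, and handed the job in at about 28 s; the hand-in gave no verdict.

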